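# Check-weigh a slide box on a beam balance with an arrest lever

### The arm

A 7-joint arm with a two-finger parallel gripper is mounted at the origin on the work surface. World frame = base frame: x ahead of the robot, y to its left, z up, the work surface at z = 0. Lengths are in m, angles in rad, forces in N, time in s.
With the tool pointing down it reaches from about 0.4 to 0.9 m from the base axis. Payload 5.5 kg.
Tool frame: the origin (TCP) lies on the centre line of the jaws, within the pads' length; the fingertips stand arm.tips_ahead ahead of it and the grasp point (between the pads) lies 8 mm behind it (arm.tips_ahead is the distance from the TCP to the fingertips, in m); z points along the fingers, y is the direction in which the jaws open and shut (so a half turn about z gives the same grasp; the last joint's range is limited). The gripper opens to 92 mm and grips with 3 to 60 N. Pads are 19 mm wide; open, the fingers measure 130 mm over their backs; the gripper's body (75 mm by 190 mm) begins 47 mm behind the grasp point.
Start: joints at [-0.844, 0.501, -0.427, 1.55, 0.221, 1.138, -0.21], TCP at [0.291, 0.581, 0.238] pointing down, gripper open.
Joint ranges: [-2.88, 2.88], [-0.31, 2.03], [-1.54, 1.56], [0.2, 2.42], [-1.41, 4.55], [0.19, 2.02], [-2.57, 2.57]. Speed limits (rad/s): [2.57, 2.57, 3.14, 3.14, 3.14, 3.14, 3.14].

### API

Orientations are given as [roll, pitch, yaw] about the fixed x, y, z axes, in that order (R = Rz(yaw) Ry(pitch) Rx(roll)).
In Python, from bench import arm gives the robot as it stands.
- The arm moves only by the tool play_rows, never from a script. Its argument "commands" is one flat list of numbers, 7 for each row, row after row: the shift along the tool's x, y, z in cm, then the turn, a rotation vector about the tool's x, y, z in degrees, then the finger opening in cm, from 0 to 9.18. In form: [tx, ty, tz, ax, ay, az, gripper, tx, ty, tz, ax, ay, az, gripper, ...]. A call has 1 to 10 rows; each row shifts and turns the commanded pose from where the row before left it, along the tool's axes as they then stand; what a row does not reach is not made up. A row lasts 1/8 s, in which the tool goes at most 62.5 mm and 10.7 degrees, less where a joint would pass 70% of its speed; a pose out of reach is approached as far as the arm can. A call with a gripper value outside its range is refused whole. The fingers move at their own pace and stop on an object; "force" is the grip in N (left out, the last holds). Time passes only in rows, so rows that do not move let the fingers close. It gives the time, the measured TCP pose, the force and the opening at its end, in the units of the state.
- arm.state(): the state, without advancing time (a new reading comes with each control period).
- arm.get_image(name): name is "scene" or "top" or "wrist"; returns a dict with "frame" (400x640x3 uint8, red, green, blue), "mtx" (3x3 intrinsics, pixels), "cam_to_world" (4x4, takes a point from camera to world coordinates). Camera axes: x right, y down, z forward; pixel columns grow to the right and rows downward; lengths in m; the calibration is good to about 2 mm. A picture is of the moment at which its call begins. There is no depth.
- arm.close_job(): hands the job in, once; it reports no verdict.
The state is a dict: "time": time; "joint_positions": joint angles; "joint_vel": joint speeds; "tau": joint torques, N m; "tool_pos": TCP position; "tool_rot": TCP orientation; "wrist_force": force on the tool from outside, world axes, zero at the start; "wrist_torque": the same for the moment, N m; "finger_gap": finger opening in m.
Only numpy, scipy, OpenCV 4.12 (cv2) and the standard library are available. Lean on these libraries where they do the work, as an engineer would, in place of code of your own. Each camera call takes 0.05 s, during which the arm holds its last target.

### The job

Check the filled slide box against the aluminium weight on the beam balance. While the beam is still locked, set the box flat in the middle of the thin round plate on the balance's other pan and let go of it; then swing the arrest lever all the way over to release the beam and leave it released for two seconds so that the box's side sinks and comes to rest; then swing the lever all the way back so that the beam is locked level again. Leave the box, plate and weight standing on their pans, and leave the other things on the bench where they are.

Things in the scene. Friction and masses are not known exactly. Their poses are not given: they have to be found in the camera images.
- balance: the white and grey two-pan beam balance, fixed to the bench. Origin: centre of the underside of its base (150 x 310 mm, 24 mm high); x to the rear, away from the lever; y along the beam; z up. Beam pivot 90 mm up at x=y=0; column 100 mm high. Two round steel pans, 110 mm across, centred at x=0, y=+-120 mm, tops 120 mm up; they stay horizontal while the beam tips.
- beam (a joint): tilt of the beam in rad: 0 = level; positive = the +y pan rises and the -y pan sinks. About +-0.11 when released with unequal loads (a pan moves about 13 mm); held at 0 while locked.
- lever (a joint): angle of the arrest lever in rad about the vertical axis at point lever_axis: 0 = beam locked, 1.2 = fully released (stops at both ends); grows anticlockwise seen from above. Starts locked, at 0 to 0.08. It stays where it is left; moving it takes about 3 to 6 N at the knob.
- lever_axis (a point): point on the lever's vertical turning axis, 82 mm above the bench (as high as point knob), 88 mm in front (-x) of the balance's centre. In the balance's frame the grip lies 80 mm from it in the direction (-cos(a), sin(a)), a = 0.6 - lever angle: to the +y side when locked, to the -y side when released.
- knob (a point): point on the axis of the lever's upright black grip, 18 mm below its top: a vertical cylinder 22 mm in diameter, top 100 mm above the bench, full thickness down to 52 mm; below it a level steel arm (34 to 44 mm up) runs to the turning axis. Pinch it from above, jaws closing along the balance's y, or push it sideways. It turns with the lever and may slip round between the fingers.
- slidebox_center (a point): centre of the closed grey plastic slide box, 90 mm long (its x), 48 mm wide (its y), 36 mm high, 0.27 to 0.36 kg; flat black seam and a paper label on top. It stands on the bench to the left or right of the balance. Grasp it across the 48 mm width. With its plate it is always heavier than the weight.
- plate_center (a point): centre of the thin round white plate, 104 mm across and 4 mm thick, 60 g, lying loose on one of the two pans (left or right); its top is 124 mm above the bench while the beam is locked, so a box standing on it has its centre at 142 mm.
- weight_center (a point): centre of the aluminium reference weight, a cylinder 54 mm across with a small knob on top, 68 mm high in all, 0.28 kg, standing loose on the other pan. Leave it there.
- dish: bystander: open glass staining dish 95 x 70 x 55 mm high, in front of the other side of the balance from the slide box. Origin: centre of its underside.
- washbottle: bystander: white bottle, 66 mm across, 170 mm high. Origin: centre of its underside.
- jar: bystander: amber jar, 68 mm across, 90 mm high, behind the balance. Origin: centre of its underside.
- brush: bystander: hand brush 190 mm long lying on the bench. Origin: centre of its underside.
- pen: bystander: yellow marker 120 mm long lying behind the balance. Origin: centre of its underside.
Things that resemble listed ones, but are neither listed nor needed, are in the scene too. Of the things shaped like the part that bears plate_center, the white one is meant. Leave any green look-alike of the part that bears weight_center alone.

How it is judged:
On the way, in this order (a step that is already met when the one before it is completed fails the run):
1. the slide box stands flat on the plate, let go, with the beam still locked (horizontal distance between slidebox_center and plate_center below 0.03 m and angle between slidebox_center's own z axis and vertical below 0.12 rad and z of slidebox_center in the frame of balance between 0.136 and 0.148 m and value of joint lever below 0.2 rad and contact force between slidebox and the fingers below 0.1 N and linear speed of slidebox below 0.02 m/s), for 0.2 s.
2. the lever is swung over, and the beam has come to rest with the box's side down (horizontal distance between slidebox_center and plate_center below 0.03 m and angle between slidebox_center's own z axis and vertical below 0.12 rad and value of joint lever above 1 rad and z of slidebox_center in the frame of balance below 0.134 m and velocity of joint beam between -0.05 and 0.05 rad/s), for 1 s.
At the end, for the whole second after the job is handed in: The lever is back within 0.2 rad of locked, the beam is level within 0.03 rad, the slide box stands flat and still on the plate (centres within 30 mm), and plate and weight are on their pans within 30 mm of where they started, the weight upright (horizontal distance between slidebox_center and plate_center below 0.03 m and angle between slidebox_center's own z axis and vertical below 0.12 rad and z of slidebox_center in the frame of balance between 0.136 and 0.148 m and value of joint lever below 0.2 rad and value of joint beam between -0.03 and 0.03 rad and distance of each of plate_center, weight_center from where it was at the start of the episode below 0.03 m and angle between weight_center's own z axis and vertical below 0.15 rad and linear speed of slidebox below 0.02 m/s); the robot touches nothing.
It fails at once if the slide box is handled on the balance while the beam is unlocked (value of joint lever above 0.5 rad and contact force between slidebox and the fingers above 0.5 N).
It fails at once if a bystander (dish, bottle, jar, brush or pen) is moved by more than 30 mm (distance of any of dish, washbottle, jar, brush, pen from where it was at the start of the episode above 0.03 m).
It also fails if it takes over 67 s, if anything falls off the work surface, if the arm or the gripper's body presses on something with over 40 N, if the wrist force passes 120 N, or if a joint passes its speed limit or range.

## Working session

There is one attempt and no reset: what is moved stays moved. The work goes in short steps, Python scripts to look and compute and a tool call to move; the robot and the scene stay as the last step left them, time stands still between calls to the robot, and variables do not carry over. Pictures are saved under pics/ and viewed, and the job is handed in when it is done.

Besides the shell and the picture viewer there is one more tool, called after "Request:" by a JSON object that holds its "fn" and its "kwargs", one argument or row to a line. play_rows: Moves the arm, as the interface text tells. Its arguments: {"type":"object","properties":{"commands":{"type":"array","items":{"type":"number"}},"force":{"type":"number"}},"required":["commands"]}

```bash
mkdir -p pics
cat > h.py <<'E'
import numpy as np,cv2,pickle
from bench import arm
def snap(n,tag):
    d=arm.get_image(n); cv2.imwrite(f'pics/{n}_{tag}.png',cv2.cvtColor(d['frame'],cv2.COLOR_RGB2BGR)); pickle.dump(d,open(f'pics/{n}_{tag}.pkl','wb')); return d
def ray(d,u,v,z):
    K=d['mtx'];T=np.array(d['cam_to_world']);r=T[:3,:3]@np.linalg.inv(K)@[u,v,1];o=T[:3,3]
    return o+r*(z-o[2])/r[2]
def proj(d,p):
    T=np.array(d['cam_to_world']);c=T[:3,:3].T@(np.array(p)-T[:3,3]);q=d['mtx']@c;return q[:2]/q[2]
E
python3 - <<'E'
from h import *
print(arm.tips_ahead,arm.state())
for n in('scene','top','wrist'):
    d=snap(n,'0');print(n,d['mtx'],d['cam_to_world'])
E
```

```text
0.011 {'time': 0.0, 'joint_positions': array([-0.84377816,  0.50186406, -0.42675637,  1.55144872,  0.2207998 ,
        1.13829505, -0.21030018]), 'joint_vel': array([ 1.47679720e-03, -1.01948161e-03, -3.24505577e-04,  3.77334470e-04,
        7.18331671e-04, -2.82414468e-05, -1.22046339e-03]), 'tau': array([ 1.75628047e-04, -5.66600168e+01, -5.81596121e+00, -2.79106200e+01,
       -6.86329580e-02,  3.08969524e-02,  1.82948611e-04]), 'tool_pos': array([0.29054203, 0.58068976, 0.23666563]), 'tool_rot': array([-3.13963154e+00, -5.55172414e-05,  2.67779822e+00]), 'wrist_force': array([-0.82526826,  0.16560976, -0.13039838]), 'wrist_torque': array([ 0.01390991, -0.03104605, -0.03419364]), 'finger_gap': 0.09159372802437114}
scene [[368.11657265   0.         319.10234295]
 [  0.         368.11657265 198.10830315]
 [  0.           0.           1.        ]] [[-0.50645469  0.53484651 -0.67634522  1.23261831]
 [ 0.86226483  0.31256337 -0.39850158  0.40869952]
 [-0.00173644 -0.78501169 -0.61947852  0.6837408 ]
 [ 0.          0.          0.          1.        ]]
top [[378.06511033   0.         318.97457934]
 [  0.         378.06511033 207.97026721]
 [  0.           0.           1.        ]] [[-0.01123482 -0.9930331   0.11729891  0.46425008]
 [-0.99992136  0.01050334 -0.00685237  0.03971321]
 [ 0.0055726  -0.11736667 -0.99307301  1.22711896]
 [ 0.          0.          0.          1.        ]]
wrist [[297.28538262   0.         319.24438868]
 [  0.         297.28538262 205.57685831]
 [  0.           0.           1.        ]] [[ 0.44799339  0.85432068  0.26351109  0.21951764]
 [ 0.89403399 -0.42734222 -0.13446881  0.61857457]
 [-0.00227007  0.29582901 -0.95523821  0.38341808]
 [ 0.          0.          0.          1.        ]]
```

View pics/top_0.png

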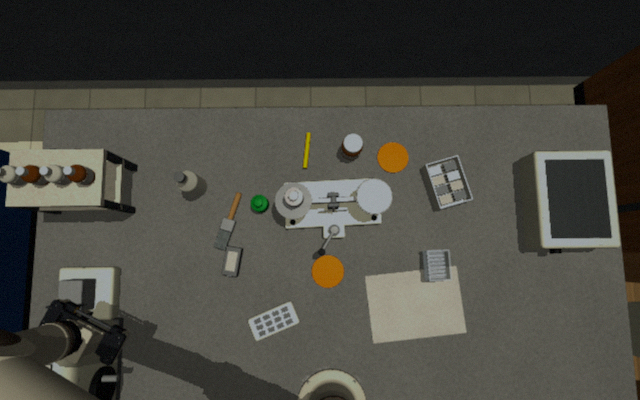

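View pics/scene_0.png

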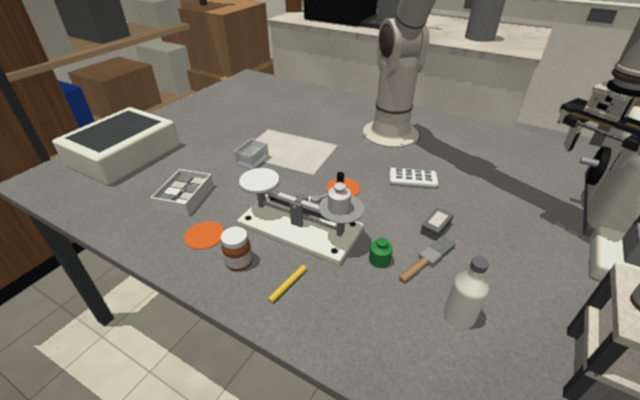

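The top view shows the following:
- The slide box is at about (233,262), left of the balance. It is grey with a pale label, and the tray at (273,320) and the lidded case at (448,182) are too big or perforated to be it.
- The white plate is on the right pan at (374,196). The orange discs at (393,157) and (327,271) are look-alikes.
- The aluminium weight is on the left pan at (293,195). The green look-alike is at (259,204).
- The lever knob is near (323,250).

I'll confirm these in an enlarged crop.

Run:
```python
from h import *
d=pickle.load(open('pics/top_0.pkl','rb'));f=cv2.cvtColor(d['frame'],cv2.COLOR_RGB2BGR)
cv2.imwrite('pics/c1.png',cv2.resize(f[165:295,210:410],None,fx=4,fy=4,interpolation=cv2.INTER_CUBIC))
d=pickle.load(open('pics/scene_0.pkl','rb'));f=cv2.cvtColor(d['frame'],cv2.COLOR_RGB2BGR)
cv2.imwrite('pics/c2.png',cv2.resize(f[150:290,220:470],None,fx=3.2,fy=3.2,interpolation=cv2.INTER_CUBIC))
```

```text
(no output)
```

View pics/c1.png

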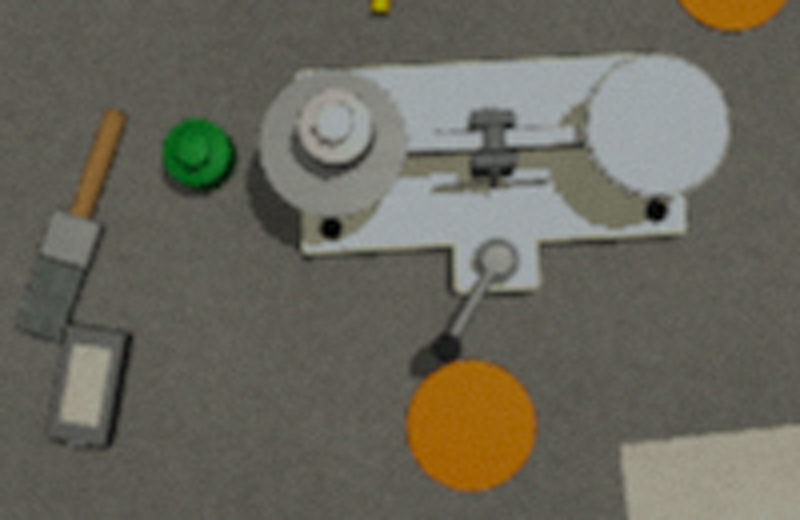

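View pics/c2.png

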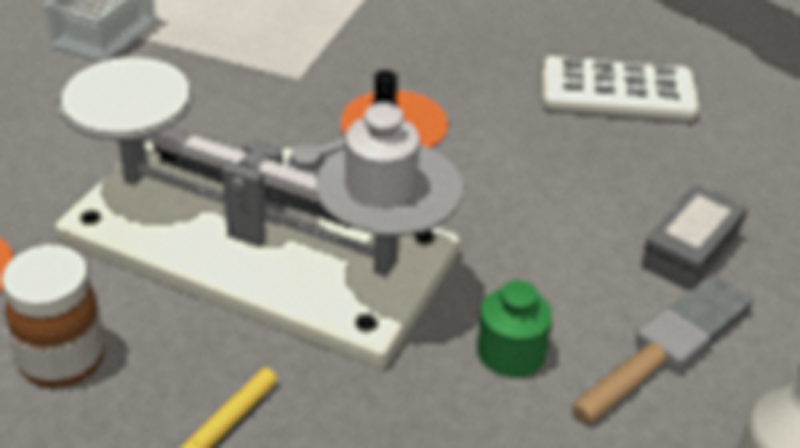

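View pics/wrist_0.png

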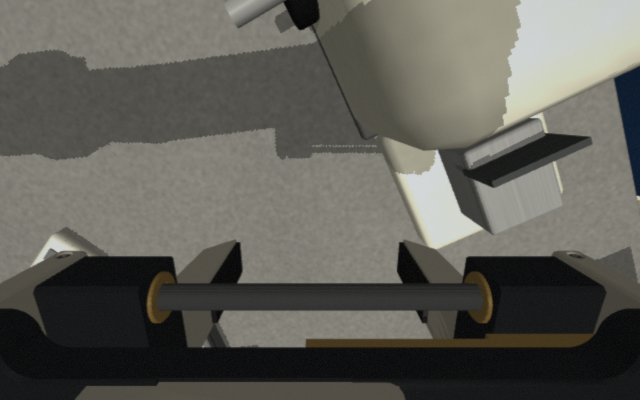

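Confirmed. The slide box is at crop (90,387), grey with a pale label, and the brush's bristle end lies just beside it. The white plate is at crop (658,125), the weight at (335,125) and the knob at (447,347).

Next I'll measure them.

Run:
```python
from h import *
d=pickle.load(open('pics/top_0.pkl','rb'));f=d['frame'];s=pickle.load(open('pics/scene_0.pkl','rb'))
g=f.astype(int)
def comp(mask,roi):
    x0,y0,x1,y1=roi;m=np.zeros(mask.shape,np.uint8);m[y0:y1,x0:x1]=mask[y0:y1,x0:x1]
    c=max(cv2.findContours(m,0,cv2.CHAIN_APPROX_NONE)[0],key=cv2.contourArea);return c
lab=comp(g.min(2)>130,(222,245,245,280)); r=cv2.minAreaRect(lab);print('label',r)
bp=cv2.boxPoints(r);print(np.array([ray(d,*p,.036)[:2] for p in bp]).round(4),ray(d,*r[0],.036))
box=comp(g.max(2)>0,(222,245,245,280))
# plate
def circ(mask,roi,z):
    c=comp(mask,roi);P=np.array([ray(d,*p[0],z)[:2] for p in c],np.float32)
    e=cv2.fitEllipse(P);return e
hsv=cv2.cvtColor(f,cv2.COLOR_RGB2HSV)
print('plate px',f[196,374],f[185,345],f[215,300],f[250,321])
# base corners from crop c1 (z=.024): 
cr=lambda u,v:(210+(u+.5)/4-.5,165+(v+.5)/4-.5)
for n,(u,v),z in[('FL',(305,256),.024),('FR',(686,234),.024),('RL',(297,73),.024),('platec',(658,125),.124),('weighttop',(335,125),.188),('panL',(333,143),.12),('axis',(495,258),.04),('knob',(447,346),.1)]:
    print(n,ray(d,*cr(u,v),z).round(4))
cs=lambda u,v:(220+(u+.5)/3.2-.5,150+(v+.5)/3.2-.5)
for n,(u,v),z in[('platec',(125,95),.124),('wt top',(384,114),.188),('knobtop',(385,75),.1),('rearL',(383,360),.012)]:
    print('S',n,ray(s,*cs(u,v),z).round(4))
```

```text
label ((231.04052734375, 260.75677490234375), (8.219949722290039, 17.91948890686035), 9.462322235107422)
[[0.4172 0.3242]
 [0.4717 0.316 ]
 [0.4672 0.2906]
 [0.4128 0.299 ]] [0.44216836 0.30743852 0.036     ]
plate px [158 164 169] [162 165 169] [139 140 132] [28 31 30]
FL [0.5413 0.1375 0.024 ]
FR [ 0.5555 -0.1664  0.024 ]
RL [0.6891 0.1438 0.024 ]
platec [ 0.6288 -0.1311  0.124 ]
weighttop [0.6216 0.1033 0.188 ]
panL [0.6184 0.1089 0.12  ]
axis [ 0.5371 -0.013   0.04  ]
knob [0.4686 0.0263 0.1   ]
S platec [ 0.6329 -0.1285  0.124 ]
S wt top [0.6272 0.1063 0.188 ]
S knobtop [0.4683 0.0264 0.1   ]
S rearL [0.6897 0.1451 0.012 ]
```

Request:
{"fn": "play_rows", "kwargs": {
  "commands": [-3.2, -2.2, 0.5, 0, 0, 0, 7, -3.2, -2.2, 0.5, 0, 0, 0, 7, -3.2, -2.2, 0.5, 0, 0, 0, 7, -3.2, -2.2, 0.5, 0, 0, 0, 7, -3.2, -2.2, 0.5, 0, 0, 0, 7, -3.2, -2.2, 0.5, 0, 0, 0, 7, -3.2, -2.2, 0.5, 0, 0, 0, 7, -3.2, -2.2, 0.5, 0, 0, 0, 7, 0, 0, 0, 0, 0, -9, 7, 0, 0, 0, 0, 0, -9, 7],
  "force": 25
}}

```text
time: 1.4
tool_pos: [0.4412, 0.3085, 0.1974]
tool_rot: [-3.141, -0.0, 2.996]
wrist_force: [-1.0, -0.2, 0.7]
finger_gap: 0.0701
```

Run:
```python
from h import *
d=snap('wrist','1');s=arm.state();print(s['tool_pos'],s['tool_rot'],s['joint_positions'])
print(proj(d,[.442,.307,.036]))
```

```text
[0.44101835 0.30886132 0.19743199] [-3.14111591e+00 -4.09762579e-04  3.00244578e+00] [-0.31767577  0.34556238 -0.41571127  1.87161811  0.16788112  0.95912402
  0.62321035]
[316.59018184 192.7497909 ]
```

View pics/wrist_1.png

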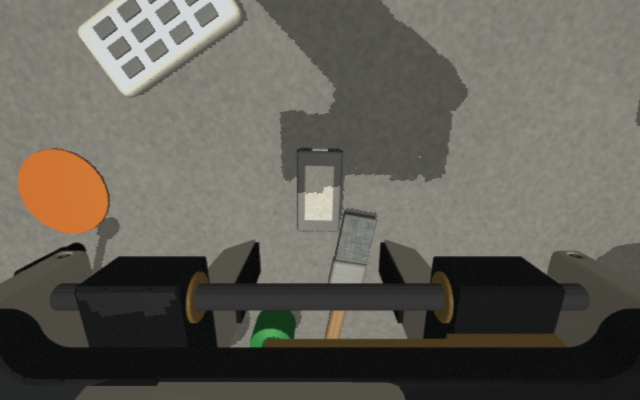

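Run:
```python
from h import *
d=pickle.load(open('pics/wrist_1.pkl','rb'));f=cv2.cvtColor(d['frame'],cv2.COLOR_RGB2BGR)
cv2.imwrite('pics/c3.png',cv2.resize(f[135:260,260:410],None,fx=4.8,fy=4.8,interpolation=cv2.INTER_CUBIC))
```

```text
(no output)
```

View pics/c3.png

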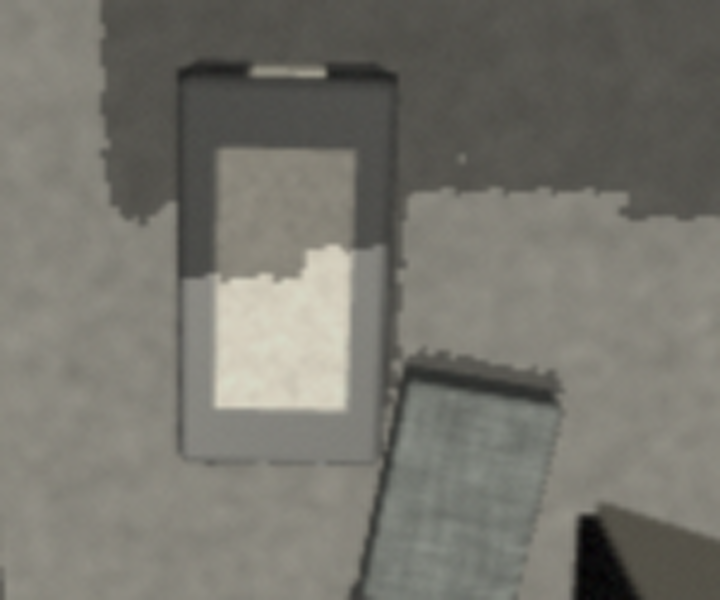

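Run:
```python
from h import *
d=pickle.load(open('pics/wrist_1.pkl','rb'));s=arm.state()
c=lambda u,v:(260+(u+.5)/4.8-.5,135+(v+.5)/4.8-.5)
C=[ray(d,*c(*p),.036)[:2] for p in[(180,75),(391,79),(381,461),(182,459)]]
B=[ray(d,*c(*p),z)[:2] for p,z in[((405,383),.02),((410,362),0),((558,405),.02),((558,385),0.0)]]
m=np.mean(C,0);print(np.round(C,4),'ctr',m,'len',np.linalg.norm(C[0]-C[3]),np.linalg.norm(C[0]-C[1]))
ax=(C[3]-C[0]+C[2]-C[1]);yaw=np.arctan2(ax[1],ax[0]);print('yaw',np.degrees(yaw))
e=np.array([np.cos(yaw),np.sin(yaw)]);n=np.array([-e[1],e[0]])
for b in B:print('brush in box frame',(b-m)@e,(b-m)@n)
L=np.mean([ray(d,*c(*p),.036)[:2] for p in[(217,149),(356,149),(350,409),(215,409)]],0);print('label',L)
y=s['tool_rot'][2];t=m-s['tool_pos'][:2];print('tool delta',t@[np.cos(y),np.sin(y)],t@[np.sin(y),-np.cos(y)],'toolyaw',np.degrees(y),'along box x',e)
```

```text
[[0.3945 0.2939]
 [0.402  0.3384]
 [0.4887 0.3252]
 [0.4815 0.2796]] ctr [0.44169049 0.30928027] len 0.08816481450091923 0.04511379798734837
yaw -9.027285369552319
brush in box frame 0.030262520336955735 0.02942460272107628
brush in box frame 0.03144461560457111 0.03230495016130272
brush in box frame 0.03545333152514662 0.0664947432105267
brush in box frame 0.03718710040911843 0.07023164685633705
label [0.44315649 0.30928778]
tool delta -0.0006075354444904078 0.0005081262598041732 toolyaw 172.0274712225245 along box x [ 0.98761373 -0.1569048 ]
```

Centre (0.442, 0.309), and both the size (88 x 45 mm) and the label position agree. The brush starts 30 mm behind the box centre, which clears the 19 mm pads. I'll descend.

Request:
{"fn": "play_rows", "kwargs": {
  "commands": [0, 0, 3.5, 0, 0, 1, 7, 0, 0, 3.5, 0, 0, 0, 7, 0, 0, 3.5, 0, 0, 0, 7, 0, 0, 3.0, 0, 0, 0, 7, 0, 0, 2.2, 0, 0, 0, 7, 0, 0, 1.5, 0, 0, 0, 7, 0, 0, 0.7, 0, 0, 0, 7, 0, 0, 0, 0, 0, 0, 7, 0, 0, 0, 0, 0, 0, 7]
}}

```text
time: 2.58
tool_pos: [0.4415, 0.3099, 0.0195]
tool_rot: [3.141, 0.001, 2.974]
wrist_force: [-0.8, -0.3, -0.2]
finger_gap: 0.0699
```

Request:
{"fn": "play_rows", "kwargs": {
  "commands": [0, 0, 0, 0, 0, 0, 4, 0, 0, 0, 0, 0, 0, 4, 0, 0, 0, 0, 0, 0, 4, 0, 0, 0, 0, 0, 0, 4, 0, 0, 0, 0, 0, 0, 4, 0, 0, 0, 0, 0, 0, 4],
  "force": 25
}}

```text
time: 3.32
tool_pos: [0.4411, 0.309, 0.019]
tool_rot: [-3.141, 0.0, 2.974]
wrist_force: [-1.0, -3.4, 6.5]
finger_gap: 0.0478
```

Request:
{"fn": "play_rows", "kwargs": {
  "commands": [0, 0, -0.5, 0, 0, 0, 4, 0, 0, -1.5, 0, 0, 0, 4, 0, 0, -3, 0, 0, 0, 4, 0, 0, -4, 0, 0, 0, 4, 0, 0, -5, 0, 0, 0, 4, 0, 0, -5, 0, 0, 0, 4, 0, 0, -4, 0, 0, 0, 4, 0, 0, -1, 0, 0, 0, 4, 0, 0, 0, 0, 0, -6.2, 4, 0, 0, 0, 0, 0, -6.2, 4]
}}

```text
time: 4.58
tool_pos: [0.4401, 0.3088, 0.2575]
tool_rot: [-3.141, -0.002, -3.088]
wrist_force: [-0.7, -0.3, -3.8]
finger_gap: 0.0477
```

Run:
```python
from h import *
d=snap('wrist','2');s=arm.state();print(s['tool_pos'],s['tool_rot'],s['joint_positions'],s['finger_gap'],s['wrist_force'])
y=s['tool_rot'][2];t=np.array([.631,-.130])-s['tool_pos'][:2];print(t@[np.cos(y),np.sin(y)],t@[np.sin(y),-np.cos(y)])
```

```text
[0.43997266 0.30878668 0.25731021] [-3.14034460e+00 -2.21633745e-03 -3.08415904e+00] [-0.26928153  0.28245787 -0.46826606  1.80951916  0.1422736   1.08540204
  0.83972262] 0.04794202550303893 [-0.53426721 -0.36412191 -3.16484836]
-0.1655251152878171 -0.44902854389374436
```

View pics/wrist_2.png

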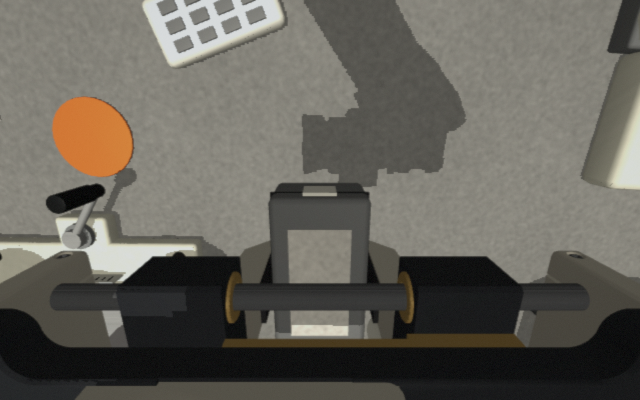

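Request:
{"fn": "play_rows", "kwargs": {
  "commands": [-0.6, -1.5, 0, 0, 0, 0, 4, -1.2, -3.3, 0, 0, 0, 0, 4, -1.7, -4.6, 0, 0, 0, 0, 4, -1.7, -4.6, 0, 0, 0, 0, 4, -1.7, -4.6, 0, 0, 0, 0, 4, -1.7, -4.6, 0, 0, 0, 0, 4, -1.7, -4.6, 0, 0, 0, 0, 4, -1.7, -4.6, 0, 0, 0, 0, 4, -1.7, -4.6, 0, 0, 0, 0, 4, -1.7, -4.6, 0, 0, 0, 0, 4]
}}

```text
time: 5.88
tool_pos: [0.6149, -0.1015, 0.2578]
tool_rot: [-3.141, -0.002, -3.095]
wrist_force: [0.2, -0.2, -2.7]
finger_gap: 0.0478
```

Request:
{"fn": "play_rows", "kwargs": {
  "commands": [-0.8, -2.3, 0, 0, 0, 0, 4, -0.3, -1.0, 0, 0, 0, 0, 4, 0, 0, 0, 0, 0, 0, 4, 0, 0, 0, 0, 0, 0, 4]
}}

```text
time: 6.38
tool_pos: [0.6277, -0.1284, 0.2587]
tool_rot: [3.14, -0.0, -3.09]
wrist_force: [0.6, -0.3, -3.8]
finger_gap: 0.0479
```

Run:
```python
from h import *
for n in('wrist','top','scene'):
    d=snap(n,'3');
s=arm.state();print(s['tool_pos'],s['tool_rot'],s['joint_positions'],s['finger_gap'],s['wrist_force'])
y=s['tool_rot'][2];t=np.array([.631,-.130])-s['tool_pos'][:2];print(t@[np.cos(y),np.sin(y)],t@[np.sin(y),-np.cos(y)])
```

```text
[ 0.62788368 -0.12915395  0.25897291] [ 3.14113885e+00  2.04484966e-04 -3.08998060e+00] [ 0.32593584  0.44221249 -0.22511771  1.55761498  0.10415672  1.15346292
  1.7019213 ] 0.047619385209575746 [-0.82038384  0.51586146 -3.18404838]
-0.0030685241483982004 -0.0010056908020013215
```

View pics/wrist_3.png

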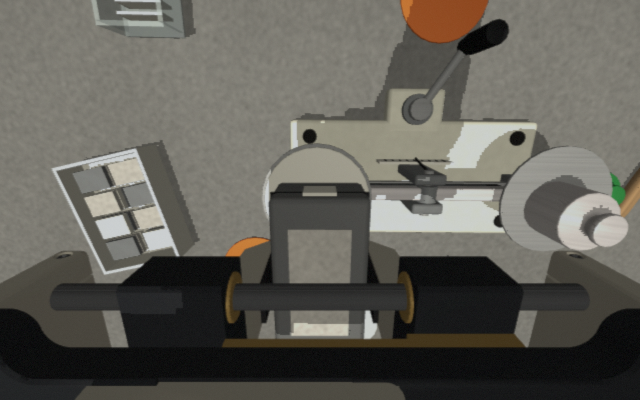

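View pics/scene_3.png

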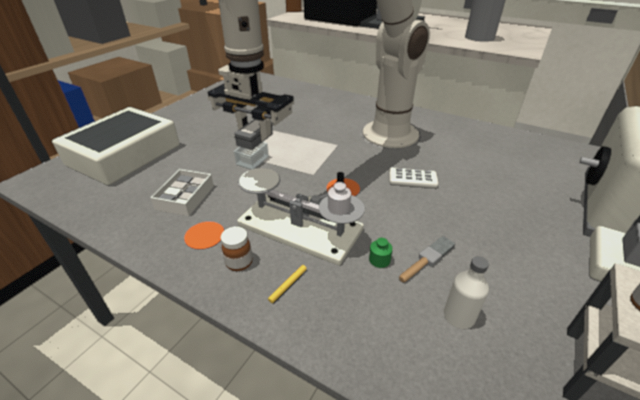

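Run:
```python
from h import *
s=pickle.load(open('pics/scene_3.pkl','rb'));print('box ctr expected in scene',proj(s,[.628,-.129,.259]),'plate',proj(s,[.631,-.13,.124]))
d=pickle.load(open('pics/wrist_3.pkl','rb'));f=cv2.cvtColor(d['frame'],cv2.COLOR_RGB2BGR)
cv2.imwrite('pics/c4.png',cv2.resize(f[135:260,240:400],None,fx=4.8,fy=4.8,interpolation=cv2.INTER_CUBIC))
for t in np.radians(range(0,360,45)): print(proj(d,[.631+.052*np.cos(t),-.130+.052*np.sin(t),.124]).round(1),end=' ')
```

```text
box ctr expected in scene [254.02422386 132.4792045 ] plate [258.71886365 178.81593145]
[313.4 249.5] [349.9 237.6] [368.3 204. ] [356.3 166.3] [318.5 148.2] [278.9 162.4] [263.  198.9] [278.1 234.2]
```

View pics/c4.png

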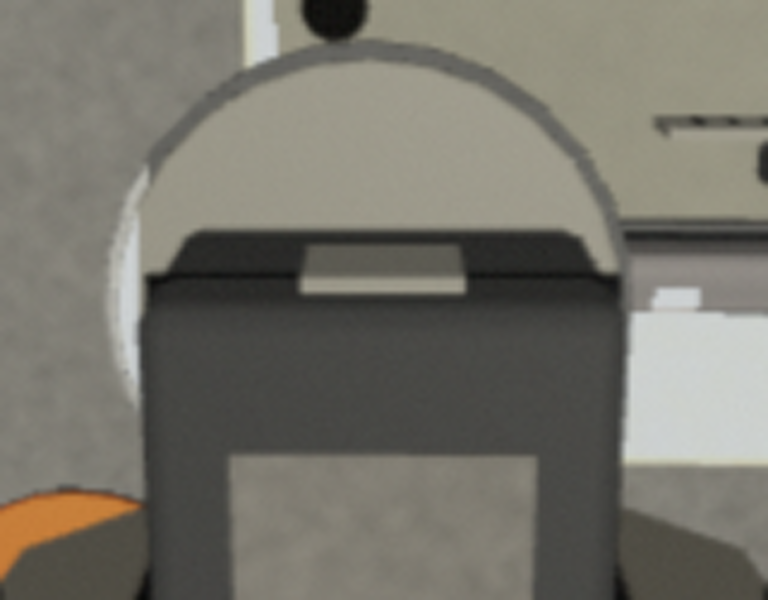

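The plate's edge matches the predicted circle within a pixel, so I'll lower the box.

Request:
{"fn": "play_rows", "kwargs": {
  "commands": [-0.3, -0.1, 1.5, 0, 0, 0, 4, 0, 0, 3, 0, 0, 0, 4, 0, 0, 3, 0, 0, 0, 4, 0, 0, 2, 0, 0, 0, 4, 0, 0, 1, 0, 0, 0, 4, 0, 0, 0.6, 0, 0, 0, 4, 0, 0, 0, 0, 0, 0, 4, 0, 0, 0, 0, 0, 0, 4]
}}

```text
time: 7.52
tool_pos: [0.6317, -0.1319, 0.1487]
tool_rot: [-3.141, 0.002, -3.092]
wrist_force: [0.8, -0.2, -2.4]
finger_gap: 0.0477
```

Request:
{"fn": "play_rows", "kwargs": {
  "commands": [0, 0, 0.2, 0, 0, 0, 4, 0, 0, 0.15, 0, 0, 0, 4, 0, 0, 0.1, 0, 0, 0, 4, 0, 0, 0, 0, 0, 0, 4]
}}

```text
time: 8.02
tool_pos: [0.631, -0.1318, 0.1433]
tool_rot: [3.142, -0.0, -3.092]
wrist_force: [-0.1, 1.0, -2.4]
finger_gap: 0.0477
```

Run:
```python
from h import *
s=arm.state();print(s['tool_pos'],s['wrist_force'],s['finger_gap'])
```

```text
[ 0.6309637  -0.13175333  0.14325039] [-0.0865067   0.98232828 -2.36262225] 0.04771481626629941
```

Request:
{"fn": "play_rows", "kwargs": {
  "commands": [0, 0, 0.1, 0, 0, 0, 4, 0, 0, 0, 0, 0, 0, 4]
}}

```text
time: 8.28
tool_pos: [0.631, -0.1317, 0.1428]
tool_rot: [-3.141, 0.0, -3.092]
wrist_force: [-1.6, 0.5, 2.6]
finger_gap: 0.0482
```

Contact has been made: the wrist force went from -2.4 to +2.6 N. I'll release the box.

Request:
{"fn": "play_rows", "kwargs": {
  "commands": [0, 0, 0, 0, 0, 0, 5.2, 0, 0, 0, 0, 0, 0, 6, 0, 0, 0, 0, 0, 0, 7, 0, 0, 0, 0, 0, 0, 7, 0, 0, -0.5, 0, 0, 0, 7, 0, 0, -2, 0, 0, 0, 7, 0, 0, -4, 0, 0, 0, 7, 0, 0, -4, 0, 0, 0, 7, 0, 0, -1, 0, 0, 0, 7, 0, 0, 0, 0, 0, 0, 7]
}}

```text
time: 9.52
tool_pos: [0.6315, -0.1318, 0.2587]
tool_rot: [-3.141, 0.002, -3.092]
wrist_force: [0.1, -0.2, -0.2]
finger_gap: 0.0697
```

Run:
```python
from h import *
for n in('wrist','top','scene'):
    d=snap(n,'4')
s=arm.state();print(s['tool_pos'],s['joint_positions'],s['finger_gap'],s['wrist_force'])
k=np.array([.468,.0265]);y=s['tool_rot'][2];t=k-s['tool_pos'][:2];print(t@[np.cos(y),np.sin(y)],t@[np.sin(y),-np.cos(y)],y)
d=pickle.load(open('pics/wrist_4.pkl','rb'));print('knob pred',proj(d,[*k,.1]))
```

```text
[ 0.62998787 -0.13159781  0.25567369] [ 0.32698031  0.45123211 -0.2236619   1.55174114  0.10577447  1.15324441
  1.70195246] 0.07042462153680824 [-0.18736904 -0.50174177 -0.51480597]
0.15398686408173165 0.16590067495686628 -3.0922135477808763
knob pred [501.61597938  25.03464559]
```

View pics/wrist_4.png

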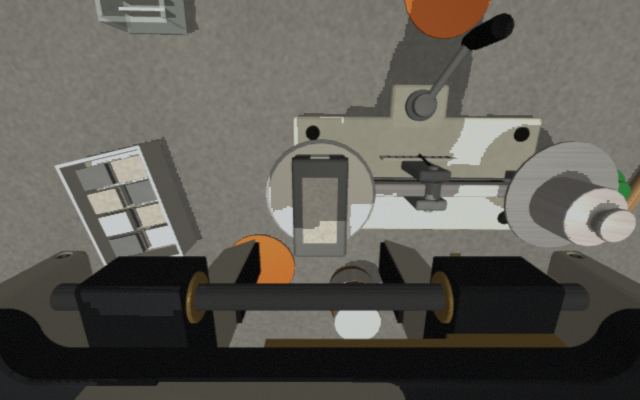

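View pics/scene_4.png

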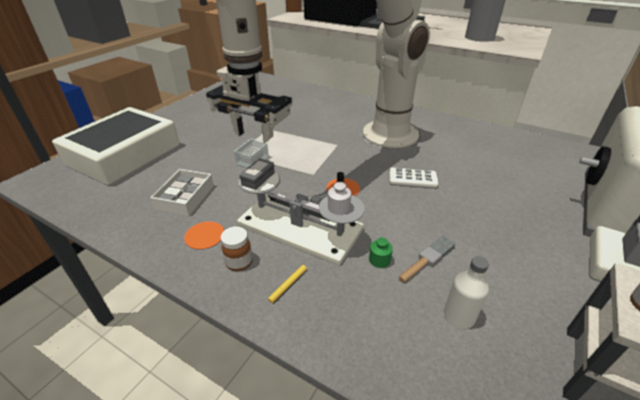

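The box stands centred on the plate: its top spans (292–348, 155–255) inside the plate circle. The knob is where I predicted, at about (502,22), so I'll go above it.

Request:
{"fn": "play_rows", "kwargs": {
  "commands": [1.0, 1.0, 0, 0, 0, 0, 7, 2.4, 2.6, 0, 0, 0, 0, 7, 3.4, 3.6, 0, 0, 0, 0, 7, 3.6, 4.0, 0, 0, 0, 0, 7, 3.2, 3.4, 0, 0, 0, 0, 7, 1.3, 1.5, 0, 0, 0, 0, 7, 0.5, 0.5, 0, 0, 0, 0, 7, 0, 0, 3, 0, 0, 0, 7, 0, 0, 3, 0, 0, 0, 7, 0, 0, 0, 0, 0, 0, 7]
}}

```text
time: 10.92
tool_pos: [0.4678, 0.0253, 0.1952]
tool_rot: [3.141, -0.005, -3.094]
wrist_force: [-0.9, -0.8, -0.4]
finger_gap: 0.07
```

Run:
```python
from h import *
for n in('wrist','scene'):
    d=snap(n,'5')
s=arm.state();print(s['tool_pos'],s['tool_rot'],s['joint_positions'])
k=np.array([.468,.0265]);y=s['tool_rot'][2];t=k-s['tool_pos'][:2];print(t@[np.cos(y),np.sin(y)],t@[np.sin(y),-np.cos(y)],y)
d=pickle.load(open('pics/wrist_5.pkl','rb'));print('knob pred',proj(d,[*k,.1]))
```

```text
[0.46967669 0.02589042 0.19752576] [ 3.14143158e+00 -6.70986077e-05 -3.09336485e+00] [ 0.17527733  0.21515142 -0.32220707  2.03059577  0.08562869  0.90843669
  1.42629199]
0.0016453486799661188 0.0006897030970532407 -3.0933648547438244
knob pred [318.87323388 211.70124879]
```

View pics/wrist_5.png

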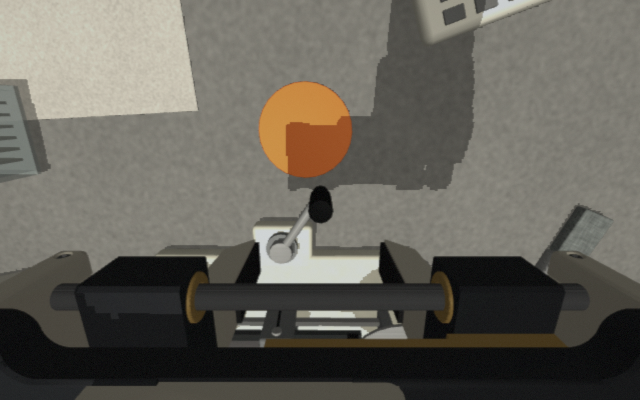

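The knob top is at about (321,209), against a prediction of (319,212). I'll descend and pinch.

Request:
{"fn": "play_rows", "kwargs": {
  "commands": [0.1, 0, 3, 0, 0, 0, 7, 0, 0, 3.5, 0, 0, 0, 7, 0, 0, 3, 0, 0, 0, 7, 0, 0, 1.8, 0, 0, 0, 7, 0, 0, 0.8, 0, 0, 0, 6, 0, 0, 0, 0, 0, 0, 1.5, 0, 0, 0, 0, 0, 0, 1.5, 0, 0, 0, 0, 0, 0, 1.5, 0, 0, 0, 0, 0, 0, 1.5, 0, 0, 0, 0, 0, 0, 1.5],
  "force": 18
}}

```text
time: 12.28
tool_pos: [0.4683, 0.0263, 0.0766]
tool_rot: [-3.141, 0.001, -3.092]
wrist_force: [-0.1, -0.6, 2.3]
finger_gap: 0.0218
```

Run:
```python
from h import *
snap('scene','6');snap('wrist','6')
s=arm.state();print(s['tool_pos'],s['tool_rot'],s['wrist_force'],s['finger_gap'])
a=np.linspace(.58,-.62,13);P=8*np.c_[np.cos(a),np.sin(a)];print(np.diff(P,axis=0).round(2).tolist())
```

```text
[0.46832104 0.02631022 0.07658561] [-3.14143598e+00  6.71894087e-04 -3.09237770e+00] [-0.88749961 -0.17087846  3.99516694] 0.021264442545577966
[[0.4, -0.69], [0.33, -0.73], [0.26, -0.76], [0.18, -0.78], [0.1, -0.79], [0.02, -0.8], [-0.06, -0.8], [-0.14, -0.79], [-0.21, -0.77], [-0.29, -0.75], [-0.36, -0.71], [-0.43, -0.67]]
```

View pics/wrist_6.png

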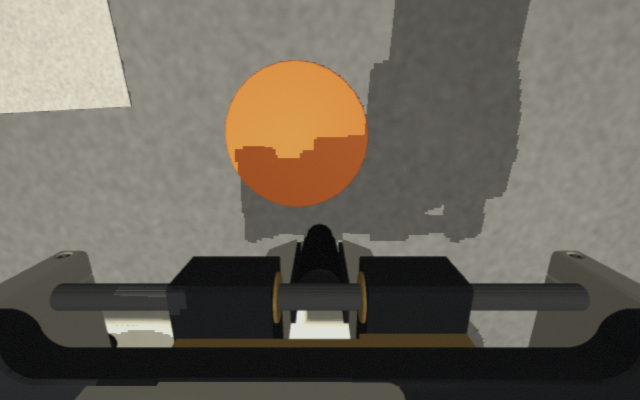

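The knob is gripped with a gap of 21.8 mm. I'll swing it gently.

Request:
{"fn": "play_rows", "kwargs": {
  "commands": [0.2, -0.35, 0, 0, 0, 0, 1.5, 0.2, -0.35, 0, 0, 0, 0, 1.5, 0.16, -0.37, 0, 0, 0, 0, 1.5, 0.16, -0.37, 0, 0, 0, 0, 1.5, 0.13, -0.38, 0, 0, 0, 0, 1.5, 0.13, -0.38, 0, 0, 0, 0, 1.5, 0.09, -0.39, 0, 0, 0, 0, 1.5, 0.09, -0.39, 0, 0, 0, 0, 1.5, 0.05, -0.4, 0, 0, 0, 0, 1.5, 0.05, -0.4, 0, 0, 0, 0, 1.5]
}}

```text
time: 13.62
tool_pos: [0.4551, -0.0101, 0.076]
tool_rot: [3.14, -0.004, -3.089]
wrist_force: [-3.3, 6.0, 7.2]
finger_gap: 0.0213
```

Run:
```python
from h import *
snap('scene','7')
s=arm.state();print(s['tool_pos'],s['wrist_force'],s['finger_gap'])
```

```text
[ 0.45508884 -0.01076137  0.075972  ] [-5.36154794  4.98598263  8.01678165] 0.02130671581992084
```

View pics/scene_7.png

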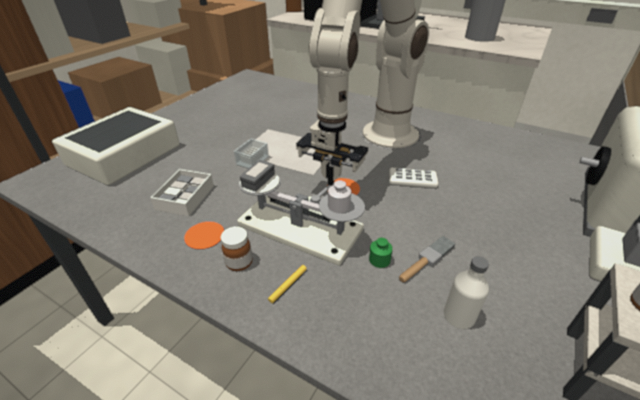

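Request:
{"fn": "play_rows", "kwargs": {
  "commands": [0.01, -0.4, 0, 0, 0, 0, 1.5, 0.01, -0.4, 0, 0, 0, 0, 1.5, -0.03, -0.4, 0, 0, 0, 0, 1.5, -0.03, -0.4, 0, 0, 0, 0, 1.5, -0.07, -0.4, 0, 0, 0, 0, 1.5, -0.07, -0.4, 0, 0, 0, 0, 1.5, -0.11, -0.38, 0, 0, 0, 0, 1.5, -0.11, -0.38, 0, 0, 0, 0, 1.5, -0.14, -0.37, 0, 0, 0, 0, 1.5, -0.14, -0.37, 0, 0, 0, 0, 1.5]
}}

```text
time: 14.92
tool_pos: [0.4637, -0.0492, 0.0756]
tool_rot: [3.14, -0.004, -3.09]
wrist_force: [-5.1, 4.1, 5.3]
finger_gap: 0.0214
```

Request:
{"fn": "play_rows", "kwargs": {
  "commands": [-0.18, -0.36, 0, 0, 0, 0, 1.5, -0.18, -0.36, 0, 0, 0, 0, 1.5, -0.21, -0.34, 0, 0, 0, 0, 1.5, -0.21, -0.34, 0, 0, 0, 0, 1.5, 0, 0, 0, 0, 0, 0, 1.5]
}}

```text
time: 15.55
tool_pos: [0.4723, -0.0629, 0.0756]
tool_rot: [3.14, -0.004, -3.091]
wrist_force: [-2.7, 4.7, 3.0]
finger_gap: 0.0212
```

Run:
```python
from h import *
d=snap('scene','8');snap('wrist','8');f=cv2.cvtColor(d['frame'],cv2.COLOR_RGB2BGR)
cv2.imwrite('pics/c8.png',cv2.resize(f[120:270,220:420],None,fx=4,fy=4,interpolation=cv2.INTER_CUBIC))
s=arm.state();print(s['tool_pos'],s['wrist_force'],s['finger_gap'])
r=s['tool_pos'][:2]-[.536,-.015];b=.0494;x=r@[np.cos(b),np.sin(b)];y=r@[-np.sin(b),np.cos(b)];print('lever',.6-np.arctan2(y,-x),np.hypot(x,y))
```

```text
[ 0.47225404 -0.06286483  0.07555871] [-2.65007651  4.97116511  3.72443945] 0.021227372181051578
lever 1.1946567001178199 0.07971568039293199
```

View pics/c8.png

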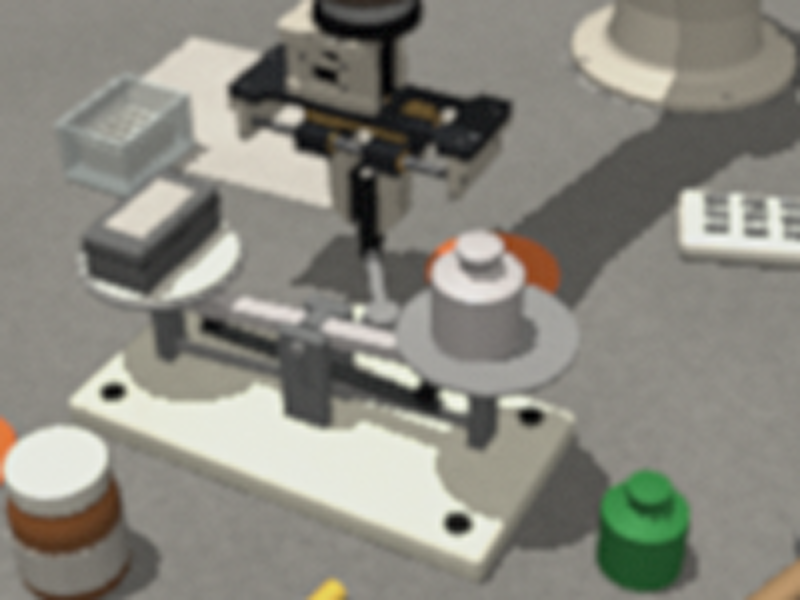

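The lever is at about 1.19 rad. The weight's top has risen about 5–6 px from its locked position and the box's side is down. I'll hold for 2.5 s.

Request:
{"fn": "play_rows", "kwargs": {
  "commands": [-0.05, -0.08, 0, 0, 0, 0, 1.5, 0, 0, 0, 0, 0, 0, 1.5, 0, 0, 0, 0, 0, 0, 1.5, 0, 0, 0, 0, 0, 0, 1.5, 0, 0, 0, 0, 0, 0, 1.5, 0, 0, 0, 0, 0, 0, 1.5, 0, 0, 0, 0, 0, 0, 1.5, 0, 0, 0, 0, 0, 0, 1.5, 0, 0, 0, 0, 0, 0, 1.5, 0, 0, 0, 0, 0, 0, 1.5]
}}

```text
time: 16.9
tool_pos: [0.4723, -0.0629, 0.0755]
tool_rot: [3.139, -0.005, -3.09]
wrist_force: [-4.6, 5.5, 5.1]
finger_gap: 0.0217
```

Request:
{"fn": "play_rows", "kwargs": {
  "commands": [0, 0, 0, 0, 0, 0, 1.5, 0, 0, 0, 0, 0, 0, 1.5, 0, 0, 0, 0, 0, 0, 1.5, 0, 0, 0, 0, 0, 0, 1.5, 0, 0, 0, 0, 0, 0, 1.5, 0, 0, 0, 0, 0, 0, 1.5, 0, 0, 0, 0, 0, 0, 1.5, 0, 0, 0, 0, 0, 0, 1.5, 0, 0, 0, 0, 0, 0, 1.5, 0, 0, 0, 0, 0, 0, 1.5]
}}

```text
time: 18.15
tool_pos: [0.4723, -0.0629, 0.0755]
tool_rot: [3.139, -0.005, -3.09]
wrist_force: [-4.9, 6.6, 5.3]
finger_gap: 0.0215
```

Run:
```python
from h import *
s0=pickle.load(open('pics/scene_0.pkl','rb'));d=snap('scene','9')
f=cv2.cvtColor(d['frame'],cv2.COLOR_RGB2BGR)
cv2.imwrite('pics/c9.png',cv2.resize(f[120:270,220:420],None,fx=4,fy=4,interpolation=cv2.INTER_CUBIC))
g=pickle.load(open('pics/scene_8.pkl','rb'))['frame']
print('diff over balance since scene_8',np.abs(g.astype(int)-d['frame'])[165:260,235:365].max(2).mean())
print('plate levels px: locked',proj(s0,[.631,-.13,.124]),'sunk',proj(s0,[.631,-.13,.111]),'wt locked/up',proj(s0,[.6245,.105,.188]),proj(s0,[.6245,.105,.201]))
s=arm.state();print(s['tool_pos'],s['wrist_force'],s['time'])
r=s['tool_pos'][:2]-[.536,-.015];b=.0494;x=r@[np.cos(b),np.sin(b)];y=r@[-np.sin(b),np.cos(b)];print('lever',.6-np.arctan2(y,-x),np.hypot(x,y))
```

```text
diff over balance since scene_8 1.257327935222672
plate levels px: locked [258.71886365 178.81593145] sunk [259.22542239 182.82264167] wt locked/up [339.70287018 184.50802847] [339.89242573 179.85761937]
[ 0.4722749  -0.06292037  0.07555666] [-4.32186388  5.94685893  5.34567063] 18.2
lever 1.1953708465688346 0.0797323630525702
```

View pics/c9.png

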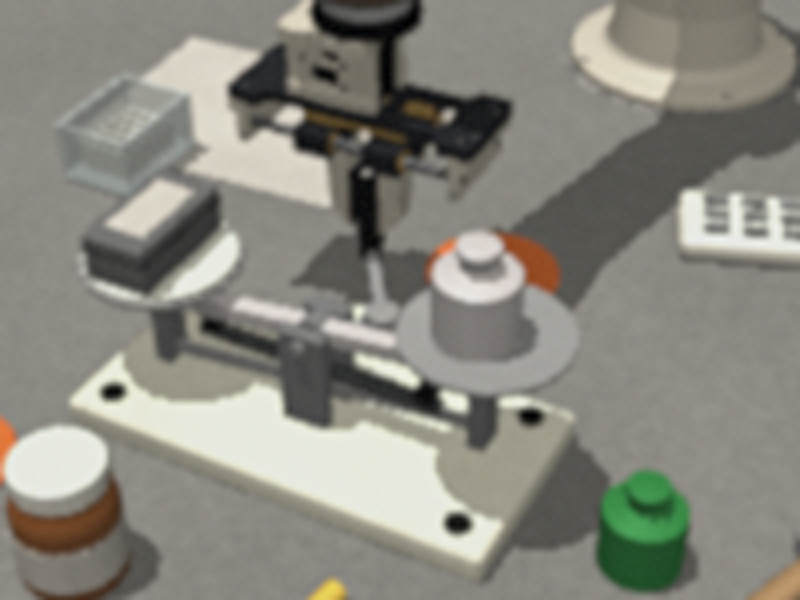

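The beam is at rest with the weight's top at v≈180, which matches the raised position. The lever is at its stop, at about 1.195 rad. I'll swing it back.

Request:
{"fn": "play_rows", "kwargs": {
  "commands": [0.26, 0.42, 0, 0, 0, 0, 1.5, 0.21, 0.34, 0, 0, 0, 0, 1.5, 0.18, 0.36, 0, 0, 0, 0, 1.5, 0.18, 0.36, 0, 0, 0, 0, 1.5, 0.14, 0.37, 0, 0, 0, 0, 1.5, 0.14, 0.37, 0, 0, 0, 0, 1.5, 0.11, 0.38, 0, 0, 0, 0, 1.5, 0.11, 0.38, 0, 0, 0, 0, 1.5, 0.07, 0.4, 0, 0, 0, 0, 1.5, 0.07, 0.4, 0, 0, 0, 0, 1.5]
}}

```text
time: 19.45
tool_pos: [0.4552, -0.0311, 0.0754]
tool_rot: [-3.139, -0.006, -3.097]
wrist_force: [-5.0, -7.0, 1.2]
finger_gap: 0.0214
```

Request:
{"fn": "play_rows", "kwargs": {
  "commands": [0.03, 0.4, 0, 0, 0, 0, 1.5, 0.03, 0.4, 0, 0, 0, 0, 1.5, -0.01, 0.4, 0, 0, 0, 0, 1.5, -0.01, 0.4, 0, 0, 0, 0, 1.5, -0.05, 0.4, 0, 0, 0, 0, 1.5, -0.05, 0.4, 0, 0, 0, 0, 1.5, -0.09, 0.39, 0, 0, 0, 0, 1.5, -0.09, 0.39, 0, 0, 0, 0, 1.5, -0.13, 0.38, 0, 0, 0, 0, 1.5, -0.13, 0.38, 0, 0, 0, 0, 1.5]
}}

```text
time: 20.7
tool_pos: [0.4585, 0.0094, 0.0752]
tool_rot: [-3.14, -0.006, -3.095]
wrist_force: [-4.7, -5.4, -0.2]
finger_gap: 0.0215
```

Request:
{"fn": "play_rows", "kwargs": {
  "commands": [-0.16, 0.37, 0, 0, 0, 0, 1.5, -0.16, 0.37, 0, 0, 0, 0, 1.5, -0.2, 0.35, 0, 0, 0, 0, 1.5, -0.2, 0.35, 0, 0, 0, 0, 1.5, -0.1, 0.15, 0, 0, 0, 0, 1.5, 0, 0, 0, 0, 0, 0, 1.5, 0, 0, 0, 0, 0, 0, 1.5]
}}

```text
time: 21.58
tool_pos: [0.466, 0.0259, 0.0752]
tool_rot: [-3.14, -0.006, -3.095]
wrist_force: [-3.9, -4.0, -0.8]
finger_gap: 0.0216
```

Run:
```python
from h import *
d=snap('scene','10')
f=cv2.cvtColor(d['frame'],cv2.COLOR_RGB2BGR)
cv2.imwrite('pics/c10.png',cv2.resize(f[120:270,220:420],None,fx=4,fy=4,interpolation=cv2.INTER_CUBIC))
s=arm.state();print(s['tool_pos'],s['wrist_force'],s['time'])
r=s['tool_pos'][:2]-[.536,-.015];b=.0494;x=r@[np.cos(b),np.sin(b)];y=r@[-np.sin(b),np.cos(b)];print('lever',.6-np.arctan2(y,-x),np.hypot(x,y))
```

```text
[0.46606675 0.0259284  0.0751867 ] [-3.02063927 -3.70476568 -0.11372087] 21.625
lever 0.0210970523036339 0.0810295819445903
```

View pics/c10.png

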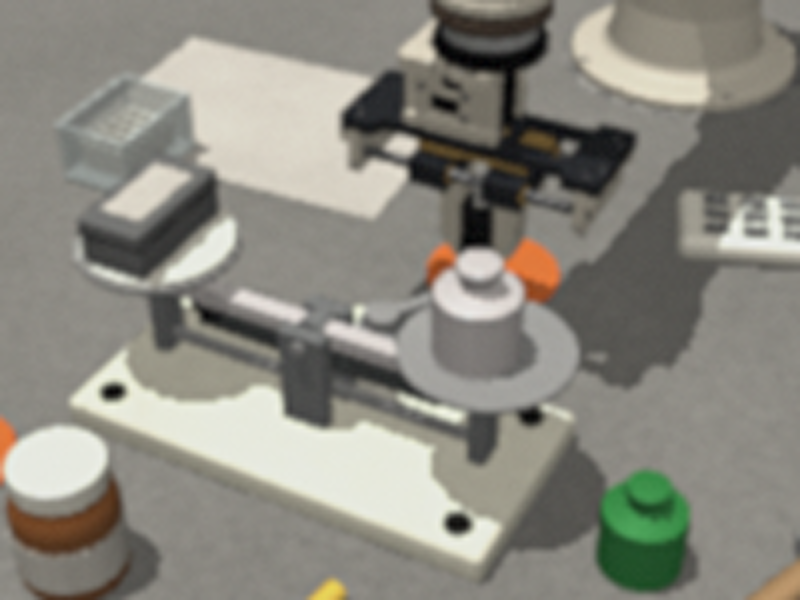

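The weight's top is back at v≈185.5, its original locked value, and the lever is at about 0.02 rad. I'll nudge the lever to its stop, release the knob and retreat straight up.

Request:
{"fn": "play_rows", "kwargs": {
  "commands": [-0.1, 0.12, 0, 0, 0, 0, 1.5, 0, 0, 0, 0, 0, 0, 1.5, 0, 0, 0, 0, 0, 0, 4, 0, 0, 0, 0, 0, 0, 5, 0, 0, 0, 0, 0, 0, 6, 0, 0, -1, 0, 0, 0, 6, 0, 0, -3, 0, 0, 0, 6, 0, 0, -4, 0, 0, 0, 6, 0, 0, -4, 0, 0, 0, 6, 0, 0, -4, 0, 0, 0, 6]
}}

```text
time: 22.88
tool_pos: [0.4698, 0.0294, 0.2384]
tool_rot: [3.142, 0.001, -3.092]
wrist_force: [1.1, -0.7, -0.5]
finger_gap: 0.0601
```

Request:
{"fn": "play_rows", "kwargs": {
  "commands": [2, 0, -2, 0, 0, 0, 6, 4, 0, 0, 0, 0, 0, 6, 4, 0, 0, 0, 0, 0, 6, 2, 0, 0, 0, 0, 0, 6, 0, 0, 0, 0, 0, 0, 6, 0, 0, 0, 0, 0, 0, 6, 0, 0, 0, 0, 0, 0, 6, 0, 0, 0, 0, 0, 0, 6]
}}

```text
time: 23.88
tool_pos: [0.3504, 0.0234, 0.2561]
tool_rot: [3.141, -0.0, -3.092]
wrist_force: [-0.3, -0.0, 0.0]
finger_gap: 0.0599
```

Run:
```python
from h import *
d=snap('scene','11');t=snap('top','11');
f=np.vstack([cv2.resize(cv2.cvtColor(x,cv2.COLOR_RGB2BGR),None,fx=k,fy=k,interpolation=cv2.INTER_CUBIC) for x,k in((d['frame'][130:290,160:500],2.3),(t['frame'][120:290,180:480],782/300))])
f=cv2.resize(f,None,fx=.7,fy=.7);print(f.shape);cv2.imwrite('pics/c11.png',f)
s=arm.state();print(s['tool_pos'],s['wrist_force'],s['time'])
```

```text
(568, 547, 3)
[0.35019537 0.02338567 0.2560533 ] [ 0.4960881  -0.99651189 -0.05364638] 23.975
```

View pics/c11.png

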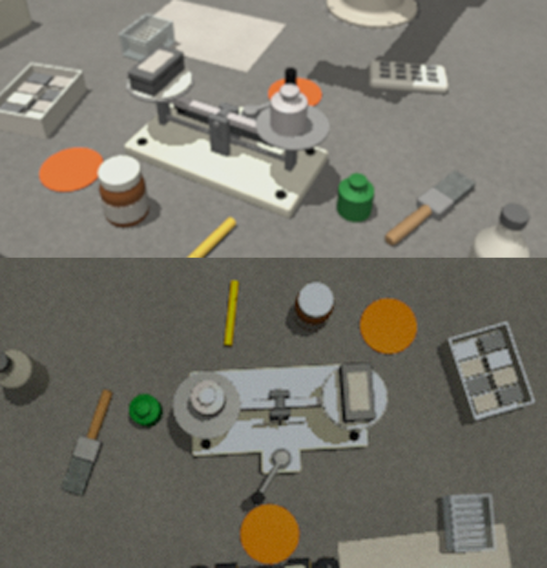

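Run:
```python
from h import *
for n in('scene','top'):
    a=pickle.load(open(f'pics/{n}_0.pkl','rb'));b=pickle.load(open(f'pics/{n}_11.pkl','rb'))
    A,B=a['frame'],b['frame']
    for nm,p in(('knob',[.468,.0265,.09]),('weight',[.6245,.105,.17])):
        u,v=proj(a,p).round().astype(int);T=A[v-9:v+10,u-9:u+10];R=cv2.matchTemplate(B[v-17:v+18,u-17:u+18],T,cv2.TM_CCOEFF_NORMED);_,m,_,l=cv2.minMaxLoc(R);print(n,nm,'shift px',l[0]-8,l[1]-8,round(m,3))
t=pickle.load(open('pics/top_11.pkl','rb'));g=t['frame'];u,v=proj(t,[.631,-.13,.16]).round().astype(int)
w=g[v-14:v+15,u-6:u+7];print('label px pred',u,v)
arm.close_job()
```

```text
scene knob shift px 0 0 0.998
scene weight shift px 0 0 0.997
top knob shift px 0 0 0.982
top weight shift px 0 0 0.996
label px pred 376 193
the job is handed in; nothing more can be done
```

I weighed the slide box against the aluminium weight and handed the job in at about 24 s. No verdict is reported, so what follows rests on my own checks.

**What I did**
- I gripped the box across its width and set it on the white plate while the beam was locked. After letting go, the wrist camera showed it centred on the plate.
- I pinched the knob and swung the lever to its stop, at about 1.195 rad. I held it there for about 2.6 s, and the beam came to rest with the box's side down.
- I swung the lever back to its locked stop, let go and moved the arm clear.

**Last checks**
- **Lever and weight:** the knob and weight show 0 px shift from the start in both the scene and top views. That means the lever is locked, the beam is level and the weight has not moved.
- **Box and plate:** by eye, the box stands flat on the plate. I did not measure their final positions numerically.
- **Bystanders:** none of the other things on the bench looks moved. This was also judged by eye.
- **Arm:** it is clear of everything, and the wrist force is about zero.

No check failed. The only small disagreement was in locating the plate, where the top and scene views differed by about 4 mm. I used the mean, and the plate's edge in the wrist camera agreed with it to about 1 px.

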